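# Uncover the sprung dust cap and close the photometer well

## Robot

A 7-joint arm with a two-finger parallel gripper is mounted at the origin on the work surface. World frame = base frame: x ahead of the robot, y to its left, z up, the work surface at z = 0. Lengths are in mm, angles in rad, forces in N, time in s.
With the tool pointing down it reaches from about 400 to 875 mm from the base axis. Payload 4.4 kg.
Tool frame: the origin (TCP) lies at the very end of the fingers, on their centre line; the grasp point (between the pads) lies 19 mm behind it; z points along the fingers, y is the line along which they close (so a half turn about z gives the same grasp; the last joint's range is limited). The gripper opens to 85 mm and grips with 20 to 120 N. Pads are 22 mm wide; open, the fingers measure 114 mm over their backs; the gripper's body (76 mm by 85 mm) begins 54 mm behind the grasp point. The pads swing forward as they close: fully open they stand 13 mm farther back than shut.
Start: joints at [1.049, 0.628, 0.038, 1.517, -0.027, 0.996, -0.02], TCP at [286.146, -583.642, 231.313] pointing down, gripper open.
Joint ranges: [-3.06, 3.06], [-0.37, 2.12], [-1.25, 1.32], [0.18, 2.47], [-1.1, 4.24], [0.23, 1.98], [-2.94, 2.94]. Speed limits (rad/s): [2.57, 2.57, 3.14, 3.14, 3.14, 3.14, 3.14].

## Interface

Orientations are given as [roll, pitch, yaw] about the fixed x, y, z axes, in that order (R = Rz(yaw) Ry(pitch) Rx(roll)).
In Python, from cell import sensors, get_image, camera_params, order gives the robot as it stands.
- The arm moves only by the shell command python3 -m inch 'ROWS' [OPENING]. ROWS is JSON, a list that holds one entry, the list of rows, each a list of 4 numbers: the shift along the tool's x, y, z in cm, then the turn about the tool's z in degrees. A call has 1 to 8 rows; each row is the pose to reach, as a shift and turn from the pose commanded when the call began, along the tool's axes at that moment; what a row does not reach only later rows make up. A row lasts 1/12 s, in which the tool goes at most 41.7 mm and 7.16 degrees, less where a joint would pass 70% of its speed; a pose out of reach is approached as far as the arm can. A call with a gripper value outside its range is refused whole. OPENING is the finger opening in cm, from 0 to 8.54, set as the call begins (- or left out, the last holds). The fingers move at their own pace and stop on an object; the grip force is fixed at half the most. Time passes only in rows, so rows that repeat a pose let the fingers close. It gives the time, the measured TCP pose, the force, the opening and the grip force at its end, in the units of the state.
- sensors.read_state(): the state, without advancing time (a new reading comes with each control period).
- get_image(name): name is "scene" or "top"; returns the picture (480x640x3 uint8, blue, green, red); there is no depth.
- camera_params(name): a dict with "mtx" (3x3 intrinsics, pixels), "D" ([k1, k2, p1, p2, k3] as OpenCV has them; the pictures are not rectified), "rvec" (rotation vector, rad) and "tvec" (3), from world to camera coordinates, as OpenCV has them. Camera axes: x right, y down, z forward; pixel columns grow to the right and rows downward; lengths in mm; the calibration is good to about 2 mm. A picture is of the moment at which its call begins. camera_params takes no time and is no camera call.
- order.finish_job(): hands the job in; it is judged then, once.
The state is a dict: "clock": time; "qpos": joint angles; "qd": joint speeds; "tau": joint torques, N m; "eef_pos": TCP position; "tool_rot": TCP orientation; "force": force on the tool from outside, world axes, zero at the start; "torque": the same for the moment, N m; "width": finger opening in mm; "gripper_force": force on a finger pad.
Only numpy, scipy, OpenCV 4.12 (cv2) and the standard library are available. Lean on these libraries where they do the work, as an engineer would, in place of code of your own. Each camera call takes 0.05 s, during which the arm holds its last target. There are 200 camera calls.

## Task

Close the bench photometer for the night. Its black dust cap lies in the metal tray under an upturned weighing dish with a spatula on top: move the spatula and the dish off the cap, leaving both inside the tray. Then pinch the cap's two upright tabs together, fit the cap into the photometer's round well with the tabs held in, and let go so that they spring out under the rim and the cap stays flat and fully home; leave the jars, the loose jar lid and the pen beaker alone.

Things in the scene. Friction and masses are not known exactly. Their poses are not given: they have to be found in the camera images.
- cap_grip (a point): Black plastic dust cap, 64 g, upright on the tray floor. Point on its axis midway between its two upright tabs, 39 mm above its underside, 21 mm above the flange top, 5 mm below the tab tops; z up. Tabs stand at +y and -y, each 22 wide (x), 5 thick, 26 mm high above the flange; 46 mm over their outer faces free, 33 mm pinched. Pinch along y, fingertips just above the flange.
- cap_seat (a point): Centre of the underside of the cap's flange (72 mm diameter, 4 mm thick), 25 mm below cap_grip, same axes; it rests on well_rim when the cap is fully home. Below the flange is a centring plug 14 mm deep, 57 mm diameter tapering to 48 mm at the foot. Turning the cap about z makes no difference to the fit.
- tab_left (a joint): Inward travel of the tab at +y, m: 0 = sprung out, 0.0065 = pinched to its stop; spring 3 N at 0, 6 N at the stop. The tab carries a square catch 6.5 to 11.5 mm below the flange's underside, reaching 33.5 mm from the cap's axis when free (too wide for the well) and 27 mm when pinched (passes).
- tab_right (a joint): Inward travel of the tab at -y: values, spring and catch as tab_left.
- well_rim (a point): Centre of the photometer's round well at the top face of its aluminium rim, 85 mm above the bench; z up. Rim: ring 60 mm inside, 84 mm outside diameter, 5 mm thick, over a hollow 72 mm wide and 20 mm deep. The photometer is a fixed grey case 190 x 200 mm, top 60 mm above the bench, in a yellow-black tape frame; the well is 30 mm from the case's middle along +x.
- tray: Fixed shallow aluminium tray, 200 (x) x 340 (y) x 30 mm, walls and floor 4 mm. Origin: centre of its underside, on the bench. The cap stands in its -y half (axis 65 to 85 mm from the middle); the +y half is empty.
- dish_mid (a point): White rigid weighing dish, 84 (x) x 56 (y) x 14 mm, 30 g, 2 mm walls, lying upside down (flat side up) over the cap's tabs, its rim 14 mm above the cap's flange. This point is its centre, 7 mm below the flat top. Grasp it across y (56 mm).
- spatula_mid (a point): Spatula lying flat on the dish: wooden handle 12 mm wide (y), 8 mm thick, from 53 mm behind (-x) to 27 mm ahead of this point, then a thin steel blade to 102 mm ahead (+x). This point is half-way up the handle, 4 mm above what it lies on, near its balance point. Grasp across y with the fingertips.
- jar_a_mid (a point): bystander: glass jar with black lid, 45 mm diameter, 61 mm tall; centre
- jar_b_mid (a point): bystander: a second such jar; centre
- pen_beaker_mid (a point): bystander: glass beaker, 76 mm diameter, 90 mm tall, pens standing in it to 155 mm; centre of the beaker
- jar_lid_mid (a point): bystander: loose black jar lid on the bench, 38 mm diameter, 12 mm high; centre

How it is judged:
By the outcome, as a careful person would: the job done as asked, in the order asked, and still so for the second after the job is handed in, with the robot touching nothing.
It also fails if it takes over 66 s, if anything falls off the work surface, if the arm or the gripper's body presses on something with over 40 N, if the wrist force passes 120 N, or if a joint passes its speed limit or range.

## Working session

There is one attempt and no reset: what is moved stays moved. The work goes in short steps, Python scripts to look and compute and a shell command to move; the robot and the scene stay as the last step left them, time stands still between calls to the robot, and variables do not carry over. Pictures are saved under pics/ and viewed, at most 10 in all, crops included, and the job is handed in when it is done.

```bash
ls; mkdir -p pics
python3 - <<'E'
from cell import sensors,get_image,camera_params
import cv2
for n in("scene","top"):
    cv2.imwrite(f"pics/{n}0.png",get_image(n))
    p=camera_params(n);print(n,p)
s=sensors.read_state();print(s)
E
```

```text
pics
scene {'mtx': array([[546.18842554,   0.        , 313.78633442],
       [  0.        , 546.18842554, 240.77107428],
       [  0.        ,   0.        ,   1.        ]]), 'D': array([0.00820952, 0.        , 0.        , 0.        , 0.        ]), 'rvec': array([ 2.03518901,  1.03455762, -0.4765264 ]), 'tvec': array([-326.83789587, -254.22288247, 1282.55245974])}
top {'mtx': array([[443.90382981,   0.        , 317.02012157],
       [  0.        , 443.90382981, 234.75448331],
       [  0.        ,   0.        ,   1.        ]]), 'D': array([-0.00410037,  0.        ,  0.        ,  0.        ,  0.        ]), 'rvec': array([ 2.10720054, -2.15668448,  0.22631687]), 'tvec': array([-16.33837418, 608.09424463, 649.6490852 ])}
{'clock': 0.1, 'qpos': array([ 1.04920965,  0.62925226,  0.03846397,  1.51826832, -0.02698221,
        0.99626795, -0.01998371]), 'qd': array([-0.00012637, -0.00098324,  0.00021348, -0.00475023, -0.00070931,
        0.00167561,  0.00102197]), 'tau': array([ 3.97906799e-03, -5.64522886e+01,  1.23071998e+00, -1.93970668e+01,
        1.12312892e-02,  5.40371781e-03,  4.10646135e-05]), 'eef_pos': array([ 285.88097179, -583.14564623,  230.48217414]), 'tool_rot': array([-3.13991580e+00,  4.27333910e-05,  4.55797131e-01]), 'force': array([0.03470395, 0.55083489, 0.14462242]), 'torque': array([-0.02137667,  0.01630789, -0.02782426]), 'gripper_force': 0.0, 'width': 85.29257190461685}
```

View pics/top0.png

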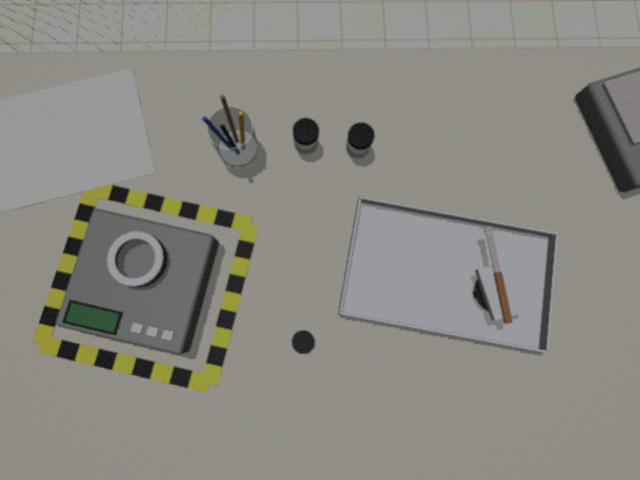

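View pics/scene0.png

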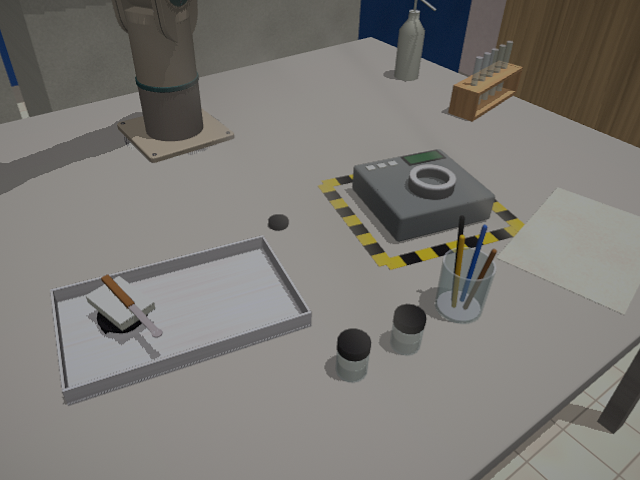

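```bash
cat > h.py <<'E'
import cv2,numpy as np
from cell import sensors,get_image,camera_params
def ray(n,uv):
    p=camera_params(n);R=cv2.Rodrigues(p["rvec"])[0]
    q=cv2.undistortPoints(np.float64(uv).reshape(-1,1,2),p["mtx"],p["D"]).reshape(-1,2)
    return -R.T@p["tvec"],np.c_[q,np.ones(len(q))]@R
def onz(n,uv,z):
    c,d=ray(n,uv);return (c+d*((z-c[2])/d[:,2:]))[:,:2]
def proj(n,P):
    p=camera_params(n);return cv2.projectPoints(np.float64(P).reshape(-1,1,3),p["rvec"],p["tvec"],p["mtx"],p["D"])[0].reshape(-1,2)
def big(m):
    c=cv2.findContours(m.astype(np.uint8)*255,cv2.RETR_EXTERNAL,cv2.CHAIN_APPROX_NONE)[0]
    return max(c,key=cv2.contourArea)
def brown(n,roi):
    im=cv2.imread(f"pics/{n}0.png") if isinstance(n,str) else n
    h=cv2.cvtColor(im,cv2.COLOR_BGR2HSV);m=np.zeros(h.shape[:2],bool)
    x0,y0,x1,y1=roi;s=h[y0:y1,x0:x1]
    m[y0:y1,x0:x1]=(s[...,1]>110)&((s[...,0]<20))&(s[...,2]>40);return m
E
python3 - <<'E'
from h import *
t=cv2.imread("pics/top0.png");s=cv2.imread("pics/scene0.png")
for n,roi in(("top",(440,210,560,350)),("scene",(60,240,200,350))):
    c=big(brown(n,roi));r=cv2.minAreaRect(c);b=cv2.boxPoints(r)
    print(n,"handle",r,"\n",onz(n,b,54).round(1))
tray=[[360,201],[555,235],[547,350],[341,316]]
print("tray",onz("top",tray,30).round(1))
st=[[53,291],[264,241],[310,315],[70,396]]
print("tray scene",onz("scene",st,30).round(1))
# rim ring: bright low-sat in the case area, both views
for n,im,roi in(("top",t,(100,225,172,292)),("scene",s,(400,155,465,205))):
    x0,y0,x1,y1=roi;g=cv2.cvtColor(im,cv2.COLOR_BGR2GRAY);m=np.zeros_like(g)
    m[y0:y1,x0:x1]=g[y0:y1,x0:x1]>135
    c=big(m>0);P=onz(n,c.reshape(-1,2),85).astype(np.float32)
    e=cv2.fitEllipse(c);print(n,"rim px",e,"w",onz(n,[e[0]],85),cv2.minEnclosingCircle(P))
cv2.imwrite("pics/z.png",np.hstack([cv2.resize(t[215:365,450:550],None,fx=4,fy=4,interpolation=2),cv2.resize(s[260:360,80:180],(400,600),interpolation=2)]))
E
```

```text
top handle ((502.5926513671875, 297.2658386230469), (49.79808044433594, 6.216030597686768), 77.90524291992188) 
 [[ 539.5 -311. ]
 [ 541.3 -321. ]
 [ 464.9 -329.6]
 [ 463.2 -319.8]]
scene handle ((117.09355926513672, 290.41192626953125), (40.13667297363281, 8.481389045715332), 46.7357063293457) 
 [[ 463.2 -329.5]
 [ 455.9 -317.7]
 [ 537.9 -308.6]
 [ 543.8 -319.9]]
tray [[ 669.3 -105.1]
 [ 604.  -430.6]
 [ 417.7 -393.9]
 [ 479.4  -66.3]]
tray scene [[ 420.6 -390.7]
 [ 500.1  -69.9]
 [ 683.2 -108.5]
 [ 621.9 -429. ]]
top rim px ((134.24490356445312, 258.07440185546875), (51.200042724609375, 55.45457077026367), 51.285587310791016) w [[572.49907748 246.2418855 ]] ((573.0458984375, 246.23040771484375), 41.060455322265625)
scene rim px ((432.49578857421875, 175.97268676757812), (22.531675338745117, 45.207210540771484), 98.74207305908203) w [[575.31128913 245.13766567]] ((574.405029296875, 246.18609619140625), 41.553382873535156)
```

View pics/z.png

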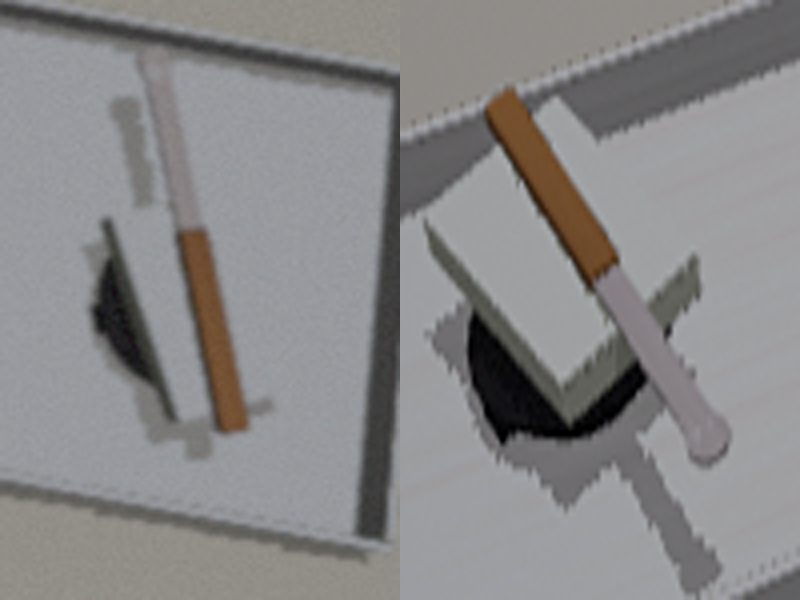

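The zoom shows the spatula lying across the dish, handle from (180,230) to (240,430) in the top half. The dish corners in the scene half are about (425,222), (567,395), (695,258) and (555,97), and the black flange peeks out on the +y side.

```bash
cat >> h.py <<'E'
def to(x,y,z,yawdeg):
    s=sensors.read_state();p=s["eef_pos"];r,pi,a=s["tool_rot"]
    from scipy.spatial.transform import Rotation as Ro
    R=Ro.from_euler("xyz",[r,pi,a]).as_matrix()
    t=(np.degrees(a)-yawdeg+90)%180-90
    print("t=%.2f"%s["clock"],"pos",p.round(1),"yaw %.1f"%np.degrees(a),"F",s["force"].round(1),"w %.1f"%s["width"],"| shift cm",(R.T@(np.array([x,y,z])-p)/10).round(2),"turn %.1f"%t)
E
python3 - <<'E'
from h import *
d=[[86.25,297],[121.75,325.8-2.5],[153.75,303],[118.75,276.2]]
P=onz("scene",d,50);print(P.round(1),P.mean(0),[np.linalg.norm(P[i]-P[i-1]).round(1) for i in range(4)],np.degrees(np.arctan2(*(P[1]-P[0])[::-1])),np.degrees(np.arctan2(*(P[2]-P[3])[::-1])))
print(onz("top",[[476.25,269.5],[492.5,320]],36).round(1), onz("top",[[477.5,267.5],[496,319]],50).round(1))
print("tray corners proj",proj("scene",[[548+c[0]*98-c[1]*-33,-249,4] for c in [(0,0)]]))
to(514,-318,120,6.5)
E
```

```text
[[ 484.8 -358.2]
 [ 562.7 -336.6]
 [ 551.4 -285.8]
 [ 468.8 -304.6]] [ 516.90813859 -321.31778361] [np.float64(55.9), np.float64(80.8), np.float64(52.1), np.float64(84.8)] 15.508793683245491 12.85836310726431
[[ 548.5 -289.5]
 [ 467.  -308.2]] [[ 550.2 -286.4]
 [ 468.5 -308.1]]
tray corners proj [[180.88637261 313.4841998 ]]
t=0.10 pos [ 285.9 -583.1  230.5] yaw 26.1 F [0.  0.6 0.1] w 85.3 | shift cm [ 32.15 -13.75  11.07] turn 19.6
```

```bash
python3 -m inch '[[[4,-1.7,1,4],[8,-3.4,2.5,9],[12,-5.1,4,14],[16,-6.8,5.5,19.6],[20,-8.5,7,19.6],[24,-10.3,8,19.6],[28,-12,9,19.6],[30.5,-13,10,19.6]]]' 4
python3 -m inch '[[[1.6,-0.7,1,0],[1.6,-0.7,1,0],[1.6,-0.7,1,0]]]'
python3 - <<'E'
from h import *
to(514,-318,52,6.5)
cv2.imwrite("pics/a.png",np.hstack([cv2.resize(get_image("top")[215:365,440:560],(400,500)),cv2.resize(get_image("scene")[220:360,60:180],(400,500))]))
E
```

```text
clock: 0.77
eef_pos: [495.4, -340.3, 134.7]
tool_rot: [-3.141, 0.0, 0.114]
force: [-0.0, -0.7, -0.3]
width: 40.1
gripper_force: 0.0
clock: 1.02
eef_pos: [509.8, -332.2, 124.2]
tool_rot: [-3.141, 0.002, 0.116]
force: [-0.1, -0.9, 0.5]
width: 40.0
gripper_force: 0.0
t=1.02 pos [ 509.8 -332.2  124.2] yaw 6.7 F [-0.1 -0.9  0.5] w 40.0 | shift cm [ 0.59 -1.36  7.22] turn 0.2
```

View pics/a.png

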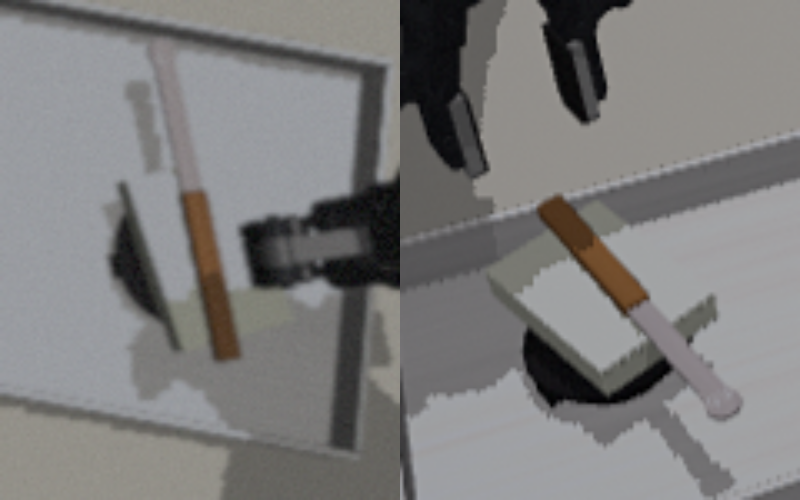

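The picture shows the fingers above and behind the spatula handle (handle about (180,190)-(230,355) on the top half), approach clear.

```bash
python3 -m inch '[[[0,0,1,0],[0,0,2,0],[0,0,2,0],[0,0,2,0]]]'
python3 -c "
from h import *
to(514,-318,52,6.5)"
```

```text
clock: 1.45
eef_pos: [508.2, -333.7, 104.2]
tool_rot: [-3.14, 0.002, 0.112]
force: [-0.2, 0.5, -0.1]
width: 39.8
gripper_force: 0.0
t=1.45 pos [ 508.2 -333.7  104.2] yaw 6.4 F [-0.2  0.5 -0.1] w 39.8 | shift cm [ 0.76 -1.49  5.23] turn -0.1
```

```bash
python3 -m inch '[[[0.4,-0.8,1,0],[0.75,-1.5,2,0],[0.75,-1.5,3.5,0],[0.75,-1.5,4.5,0],[0.75,-1.5,5.2,0],[0.75,-1.5,5.2,0],[0.75,-1.5,5.2,0]]]'
python3 -m inch '[[[0,0,0,0],[0,0,0,0],[0,0,0,0],[0,0,0,0],[0,0,0,0],[0,0,0,0]]]' 0.6
python3 -c "
from h import *
to(514,-318,52,6.5)"
```

```text
clock: 2.03
eef_pos: [515.0, -317.6, 52.7]
tool_rot: [-3.141, 0.001, 0.114]
force: [0.2, -0.1, -0.1]
width: 40.3
gripper_force: 0.0
clock: 2.53
eef_pos: [515.8, -318.1, 54.0]
tool_rot: [3.141, -0.001, 0.114]
force: [-0.7, 0.5, 5.6]
width: 9.4
gripper_force: 59.1
t=2.53 pos [ 515.8 -318.1   54. ] yaw 6.5 F [-0.7  0.5  5.6] w 9.4 | shift cm [-0.17 -0.03  0.2 ] turn 0.0
```

```bash
python3 -m inch '[[[0,0,-0.3,0],[0,0,-0.8,0],[0,0,-1.5,0],[0,0,-3,0],[0,0,-4.5,0],[0,0,-6,0],[0,0,-6,0],[0,0,-6,0]]]'
python3 - <<'E'
from h import *
to(514,-318,52,6.5)
cv2.imwrite("pics/b.png",np.hstack([cv2.resize(get_image("top")[215:365,440:560],(400,500)),cv2.resize(get_image("scene")[220:360,60:180],(400,500))]))
E
```

```text
clock: 3.2
eef_pos: [515.8, -317.9, 114.2]
tool_rot: [3.14, -0.002, 0.114]
force: [0.1, 0.2, -0.6]
width: 9.0
gripper_force: 58.6
t=3.20 pos [ 515.8 -317.9  114.2] yaw 6.5 F [ 0.1  0.2 -0.6] w 9.0 | shift cm [-0.19 -0.02  6.22] turn 0.0
```

View pics/b.png

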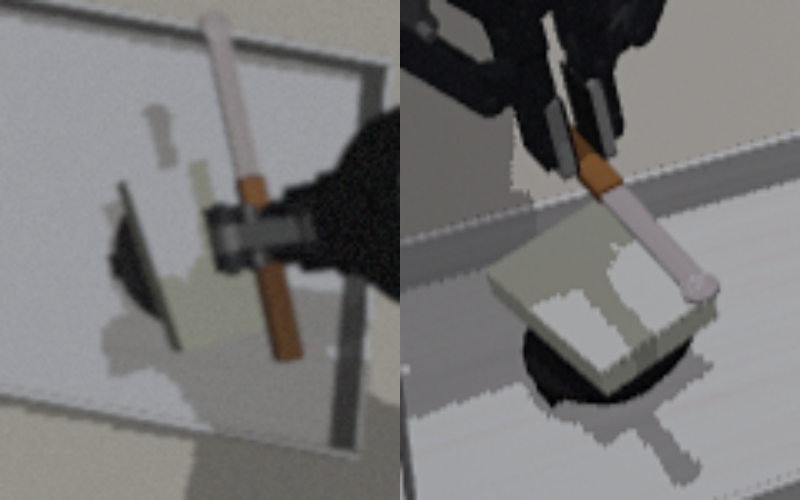

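The spatula is held level above the dish (handle at (240-300,175-355) in the top half). The dish and cap haven't moved.

```bash
python3 -c "
from h import *
to(547,-131.5,60,-11.3)"
python3 -m inch '[[[0.6,-2,0,3],[1.3,-4.5,0,6],[2,-7.5,0,9],[3,-10.5,0,12],[4,-13.5,0,15],[4.8,-16.5,1,17.8],[5.2,-18.2,2,17.8],[5.2,-18.2,3,17.8]]]'
python3 -m inch '[[[0,0,0.5,0],[0,0,1.5,0],[0,0,2.5,0],[0,0,2.5,0]]]'
python3 -c "
from h import *
to(547,-131.5,9,-11.3)"
```

```text
t=3.30 pos [ 514.8 -317.3  112.7] yaw 6.5 F [ 0.  -0.  -0.2] w 9.1 | shift cm [  5.32 -18.09   5.28] turn 17.8
clock: 3.97
eef_pos: [546.5, -124.2, 81.6]
tool_rot: [-3.138, 0.003, -0.189]
force: [-0.1, 1.6, -0.3]
width: 9.1
gripper_force: 58.7
clock: 4.3
eef_pos: [544.6, -132.3, 56.1]
tool_rot: [3.141, 0.003, -0.199]
force: [-0.9, 0.9, -0.5]
width: 9.6
gripper_force: 58.7
t=4.30 pos [ 544.6 -132.3   56.1] yaw -11.4 F [-0.9  0.9 -0.5] w 9.6 | shift cm [ 0.23 -0.13  4.71] turn -0.1
```

```bash
python3 -m inch '[[[0,0,1,0],[0,0,2,0],[0,0,3,0],[0,0,3.8,0],[0,0,4.2,0],[0,0,4.5,0],[0,0,4.6,0],[0,0,4.6,0]]]'
python3 -c "
from h import *
to(547,-131.5,9,-11.3)"
```

```text
clock: 4.97
eef_pos: [546.3, -130.9, 12.1]
tool_rot: [-3.142, -0.0, -0.197]
force: [-0.6, -0.5, -0.1]
width: 9.5
gripper_force: 58.7
t=4.97 pos [ 546.3 -130.9   12.1] yaw -11.3 F [-0.6 -0.5 -0.1] w 9.5 | shift cm [0.08 0.04 0.31] turn 0.0
```

```bash
python3 -m inch '[[[0,0,0.2,0],[0,0,0.4,0],[0,0,0.4,0],[0,0,0.4,0]]]'
python3 -m inch '[[[0,0,0,0],[0,0,0,0],[0,0,0,0]]]' 3
python3 -m inch '[[[0,0,-0.5,0],[0,0,-2,0],[0,0,-5,0],[0,0,-8,0],[0,0,-8,0]]]'
python3 -c "
from h import *
to(517,-321,90,13.5)"
```

```text
clock: 5.3
eef_pos: [546.3, -130.9, 8.3]
tool_rot: [-3.142, -0.0, -0.197]
force: [0.2, -0.5, -0.0]
width: 9.2
gripper_force: 58.7
clock: 5.55
eef_pos: [546.4, -131.0, 8.4]
tool_rot: [3.142, -0.0, -0.197]
force: [-0.1, -0.1, 0.1]
width: 29.9
gripper_force: 0.0
clock: 5.97
eef_pos: [549.7, -132.1, 93.4]
tool_rot: [3.141, -0.009, -0.197]
force: [0.1, 0.3, -0.3]
width: 29.8
gripper_force: 0.0
t=5.97 pos [ 549.7 -132.1   93.4] yaw -11.3 F [ 0.1  0.3 -0.3] w 29.8 | shift cm [ 0.5  19.16  0.35] turn -24.8
```

```bash
python3 -m inch '[[[0,2,0,-4],[0.1,5,0,-8],[0.2,8,0,-12],[0.3,11,0,-16],[0.4,14,0,-20],[0.5,17,0,-24.8],[0.5,19,0,-24.8],[0.5,19,0,-24.8]]]' 8.5
python3 - <<'E'
from h import *
to(517,-321,34,13.5)
cv2.imwrite("pics/s1.png",get_image("scene"));cv2.imwrite("pics/t1.png",get_image("top"))
s=cv2.imread("pics/s1.png");t=cv2.imread("pics/t1.png")
cv2.imwrite("pics/c.png",np.hstack([cv2.resize(t[190:365,330:560],(400,500)),cv2.resize(s[220:400,40:320],(400,500))]))
E
```

```text
clock: 6.63
eef_pos: [511.5, -325.3, 88.6]
tool_rot: [3.137, 0.001, 0.228]
force: [0.0, -1.2, 0.1]
width: 85.4
gripper_force: 0.0
t=6.63 pos [ 511.5 -325.3   88.6] yaw 13.1 F [ 0.  -1.2  0.1] w 85.4 | shift cm [ 0.64 -0.33  5.46] turn -0.4
```

View pics/c.png

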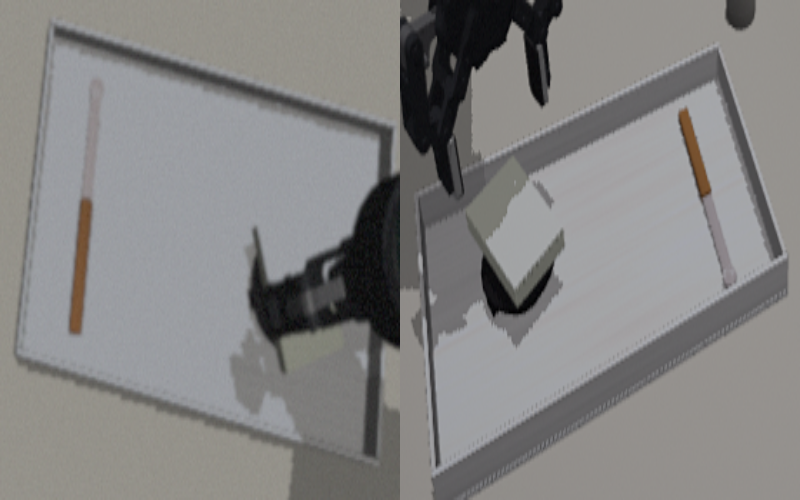

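The spatula lies flat inside the tray at the +y end. The dish still stands on the cap, and the open fingers straddle it from above.

```bash
python3 -m inch '[[[0.4,-0.2,1,-0.4],[0.6,-0.3,2,-0.4],[0.6,-0.3,3,-0.4],[0.6,-0.3,4,-0.4],[0.6,-0.3,5,-0.4],[0.6,-0.3,5.4,-0.4],[0.6,-0.3,5.4,-0.4]]]'
python3 -c "
from h import *
to(517,-321,34,13.5)"
python3 -m inch '[[[0,0,0,0],[0,0,0,0],[0,0,0,0],[0,0,0,0],[0,0,0,0],[0,0,0,0]]]' 5
python3 -c "
from h import *
to(517,-321,34,13.5)"
```

```text
clock: 7.32
eef_pos: [518.1, -313.3, 32.5]
tool_rot: [-3.14, 0.002, 0.243]
force: [0.3, -0.4, 0.4]
width: 84.8
gripper_force: 0.0
t=7.32 pos [ 518.1 -313.3   32.5] yaw 13.9 F [ 0.3 -0.4  0.4] w 84.8 | shift cm [-0.29  0.72 -0.15] turn 0.4
clock: 7.82
eef_pos: [519.8, -314.7, 35.3]
tool_rot: [3.14, -0.001, 0.243]
force: [-0.9, -0.3, 6.5]
width: 54.2
gripper_force: 63.4
t=7.82 pos [ 519.8 -314.7   35.3] yaw 13.9 F [-0.9 -0.3  6.5] w 54.2 | shift cm [-0.43  0.55  0.13] turn 0.4
```

```bash
python3 -m inch '[[[0,0,-0.3,0],[0,0,-0.8,0],[0,0,-1.4,0],[0,0,-2,0],[0,0,-3,0],[0,0,-4.5,0],[0,0,-6,0],[0,0,-6,0]]]'
python3 - <<'E'
from h import *
to(555.8,-209.8,95,-11.3)
s=get_image("scene");t=get_image("top");cv2.imwrite("pics/s2.png",s);cv2.imwrite("pics/t2.png",t)
cv2.imwrite("pics/d.png",np.hstack([cv2.resize(t[190:365,330:560],(400,500)),cv2.resize(s[220:360,60:180],(400,500))]))
E
```

```text
clock: 8.48
eef_pos: [521.0, -315.0, 97.7]
tool_rot: [3.138, -0.004, 0.243]
force: [0.9, -0.8, -0.6]
width: 54.8
gripper_force: 63.1
t=8.48 pos [ 521.  -315.    97.7] yaw 13.9 F [ 0.9 -0.8 -0.6] w 54.8 | shift cm [ 5.91 -9.38  0.26] turn 25.2
```

View pics/d.png

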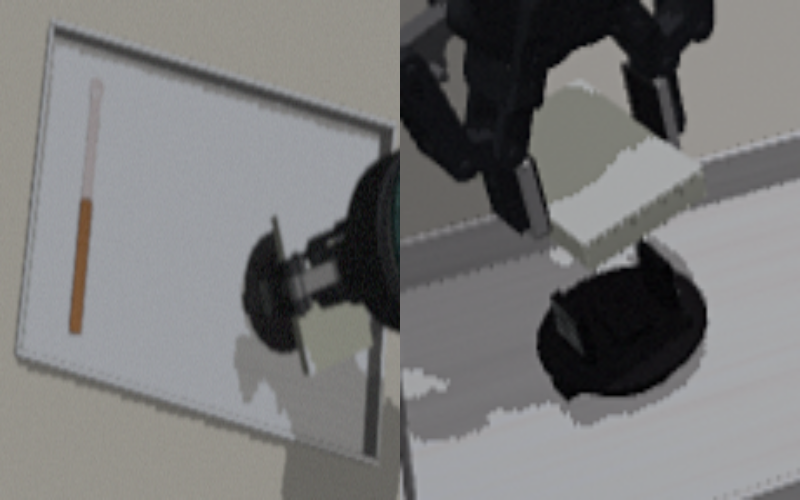

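The dish is held level. The cap stands free below it with both tabs visible (scene half: flange centre about (622,335), tabs at (570,320) and (655,270)).

```bash
python3 -m inch '[[[0.7,-1,0,4],[1.6,-2.5,0,8],[2.6,-4.2,0,12],[3.6,-5.9,0,16],[4.6,-7.4,0,20],[5.4,-8.7,0,25],[5.9,-9.4,1,25.2],[5.9,-9.4,2,25.2]]]'
python3 -m inch '[[[0,0,1.5,0],[0,0,3,0],[0,0,4.5,0],[0,0,5.5,0],[0,0,5.5,0]]]'
python3 -c "
from h import *
to(555.8,-209.8,5,-11.3)"
```

```text
clock: 9.25
eef_pos: [554.7, -205.5, 73.1]
tool_rot: [-3.14, 0.0, -0.191]
force: [0.2, -0.4, -0.5]
width: 54.2
gripper_force: 63.1
clock: 9.67
eef_pos: [551.1, -208.9, 16.1]
tool_rot: [-3.141, 0.005, -0.197]
force: [-0.6, -0.1, -1.3]
width: 54.4
gripper_force: 63.2
t=9.67 pos [ 551.1 -208.9   16.1] yaw -11.3 F [-0.6 -0.1 -1.3] w 54.4 | shift cm [ 0.48 -0.01  1.11] turn 0.0
```

```bash
python3 -m inch '[[[0,0,0,0],[0,0,0.3,0],[0,0,0.6,0]]]'
python3 -m inch '[[[0,0,0.2,0],[0,0,0.4,0],[0,0,0.4,0]]]'
```

```text
clock: 9.92
eef_pos: [554.5, -209.1, 13.9]
tool_rot: [3.141, -0.002, -0.197]
force: [0.7, -0.2, -0.2]
width: 54.4
gripper_force: 63.2
clock: 10.17
eef_pos: [553.8, -208.4, 9.1]
tool_rot: [-3.142, 0.0, -0.197]
force: [-0.0, 0.3, -0.6]
width: 54.5
gripper_force: 63.2
```

```bash
python3 -m inch '[[[0,0,0.2,0],[0,0,0.4,0],[0,0,0.4,0]]]'
python3 -m inch '[[[0,0,0.1,0],[0,0,0.15,0],[0,0,0.15,0]]]'
```

```text
clock: 10.42
eef_pos: [553.7, -208.4, 4.9]
tool_rot: [-3.142, 0.0, -0.197]
force: [-0.1, 0.7, -0.1]
width: 54.4
gripper_force: 63.2
clock: 10.67
eef_pos: [553.8, -208.5, 3.7]
tool_rot: [-3.142, 0.0, -0.197]
force: [-0.4, 1.0, 0.1]
width: 54.4
gripper_force: 63.2
```

```bash
python3 -m inch '[[[0,0,0,0],[0,0,0,0],[0,0,0,0]]]' 7.2
python3 -m inch '[[[0,0,-0.5,0],[0,0,-2.5,0],[0,0,-5.5,0],[0,0,-8.5,0],[0,0,-10,0],[0,-2,-10,0]]]'
python3 - <<'E'
from h import *
to(518,-317,100,13.5)
s=get_image("scene");t=get_image("top");cv2.imwrite("pics/s3.png",s);cv2.imwrite("pics/t3.png",t)
for n,im,roi in(("top",t,(440,230,525,340)),("scene",s,(70,260,170,350))):
    g=cv2.cvtColor(im,cv2.COLOR_BGR2GRAY);m=np.zeros_like(g);x0,y0,x1,y1=roi
    m[y0:y1,x0:x1]=g[y0:y1,x0:x1]<55
    c=big(m);P=onz(n,c.reshape(-1,2),22).astype(np.float32);print(n,c.reshape(-1,2).min(0),c.reshape(-1,2).max(0),cv2.minEnclosingCircle(P))
cv2.imwrite("pics/e.png",np.hstack([cv2.resize(t[230:340,420:530],(400,400),interpolation=2),cv2.resize(s[250:350,60:160],(400,400),interpolation=2)]))
E
```

```text
clock: 10.92
eef_pos: [553.9, -208.5, 3.8]
tool_rot: [3.142, -0.0, -0.197]
force: [-0.0, 0.1, -0.0]
width: 71.8
gripper_force: 0.0
clock: 11.42
eef_pos: [559.2, -195.1, 108.5]
tool_rot: [3.137, -0.009, -0.203]
force: [-0.3, -1.4, 0.8]
width: 71.9
gripper_force: 0.0
t=11.42 pos [ 559.2 -195.1  108.5] yaw -11.6 F [-0.3 -1.4  0.8] w 71.9 | shift cm [-1.59 12.77  0.9 ] turn -25.1
top [450 230] [524 320] ((541.8720092773438, -317.0810546875), 90.66163635253906)
scene [101 287] [151 331] ((509.0600891113281, -315.4418640136719), 45.571044921875)
```

View pics/e.png

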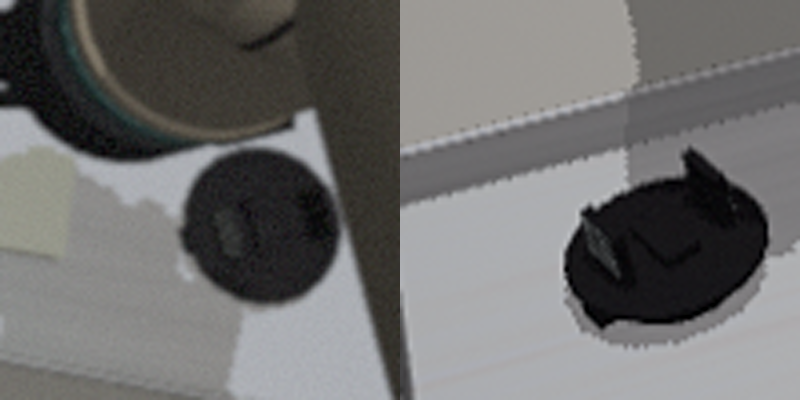

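The top half shows the flange disc centred at about (262,227) in the zoom, with tabs at (232,232) and (317,212). The scene half shows tab tops centred near (608,233) and (713,178).

Run:
```python
from h import *
T=lambda a:np.float64(a)/3.636+[420,230]
S=lambda a:(np.float64(a)-[400,0])/4+[60,250]
print("flange top",onz("top",T([[262,227],[185,227],[340,227],[262,148],[262,305]]),22).round(1))
a=onz("top",T([[232,232],[317,212]]),40);print("tabs",a.round(1),a.mean(0),np.degrees(np.arctan2(*(a[1]-a[0])[::-1])))
b=onz("scene",S([[587,208],[628,258],[688,150],[738,205]]),48);print("tab tops",b.round(1),b.mean(0),b[[0,1]].mean(0),b[[2,3]].mean(0))
for i,j in((0,1),(2,3)):print(np.degrees(np.arctan2(*(b[j]-b[i])[::-1])))
s=cv2.imread("pics/s3.png");g=cv2.cvtColor(s,cv2.COLOR_BGR2GRAY);m=np.zeros_like(g);m[260:350,90:160]=g[260:350,90:160]<55
c=big(m).reshape(-1,2);P=onz("scene",c,22);k=[p for p in P if 1];P=np.array(P)
# keep only flange edge: lower-left/right rim, fit circle r=36 robustly
from scipy.optimize import least_squares
r=least_squares(lambda q:np.hypot(*(P-q).T)-36,P.mean(0),loss="soft_l1",f_scale=1.);print("circle scene",r.x)
t=cv2.imread("pics/t3.png");g=cv2.cvtColor(t,cv2.COLOR_BGR2GRAY);m=np.zeros_like(g);m[272:320,466:518]=g[272:320,466:518]<65
c=big(m).reshape(-1,2);c=c[(c[:,1]>280)&(c[:,0]<508)&(c[:,0]>467)];P=onz("top",c,22)
r=least_squares(lambda q:np.hypot(*(P-q).T)-36,P.mean(0),loss="soft_l1",f_scale=1.);print("circle top",r.x,r.cost,len(P))
```

```text
flange top [[ 511.4 -317.7]
 [ 512.3 -282.5]
 [ 510.6 -353.5]
 [ 547.3 -321.3]
 [ 476.6 -314.2]]
tabs [[ 508.6 -296.6]
 [ 516.5 -335.5]] [ 512.58270653 -316.03752787] -78.56525422016452
tab tops [[ 509.1 -338. ]
 [ 541.  -335.3]
 [ 501.2 -297.7]
 [ 538.5 -294.4]] [ 522.45245186 -316.35160081] [ 525.07247841 -336.68119927] [ 519.83242531 -296.02200234]
4.7735872802381705
5.09437092636629
circle scene [ 516.14069767 -316.79696817]
circle top [ 515.2098329  -317.99390433] 24.874926142075537 56
```

```bash
python3 -c "
from h import *
to(514.5,-317,85,10)"
python3 -m inch '[[[0,2,0,-4],[-0.4,4.5,0,-8],[-0.8,7,0,-12],[-1.2,9,0,-17],[-1.6,11,0,-21],[-1.9,12.6,0.6,-21],[-1.9,12.6,1.4,-21],[-1.9,12.6,1.4,-21]]]' 6.6
python3 -m inch '[[[0,0,0,0],[0,0,0,0]]]'
python3 -c "
from h import *
to(514.5,-317,24,10)"
```

```text
t=11.52 pos [ 559.1 -185.6  105. ] yaw -11.1 F [-0.4 -0.3 -1. ] w 72.1 | shift cm [-1.86 13.76  1.96] turn -21.1
clock: 12.18
eef_pos: [512.3, -309.2, 87.8]
tool_rot: [-3.139, 0.003, 0.167]
force: [-0.4, 1.0, -0.3]
width: 66.1
gripper_force: 0.0
clock: 12.35
eef_pos: [515.0, -307.0, 89.4]
tool_rot: [-3.14, 0.0, 0.172]
force: [0.2, 0.3, 0.1]
width: 66.2
gripper_force: 0.0
t=12.35 pos [ 515.  -307.    89.4] yaw 9.8 F [0.2 0.3 0.1] w 66.2 | shift cm [-0.22  0.99  6.54] turn -0.2
```

```bash
python3 -m inch '[[[-0.1,0.5,1,0],[-0.2,1,2,0],[-0.2,1,3,0],[-0.2,1,4,0],[-0.2,1,5,0],[-0.2,1,5,0],[-0.2,1,5,0]]]'
python3 -c "
from h import *
to(514.5,-317,24,10)
s=get_image('scene');t=get_image('top')
cv2.imwrite('pics/f.png',np.hstack([cv2.resize(t[230:340,420:530],(400,400),interpolation=2),cv2.resize(s[220:340,60:180],(400,400),interpolation=2)]))"
```

```text
clock: 12.93
eef_pos: [513.5, -318.4, 38.6]
tool_rot: [-3.14, 0.002, 0.17]
force: [-0.1, 0.2, 0.5]
width: 66.3
gripper_force: 0.0
t=12.93 pos [ 513.5 -318.4   38.6] yaw 9.7 F [-0.1  0.2  0.5] w 66.3 | shift cm [ 0.12 -0.12  1.46] turn -0.3
```

View pics/f.png

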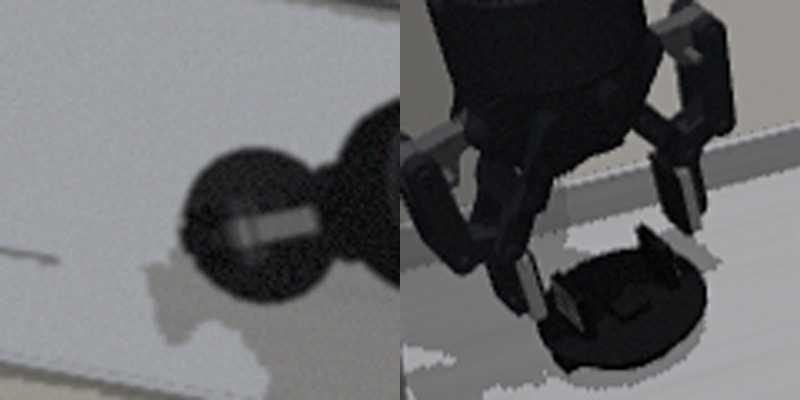

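The fingers straddle both tabs symmetrically (scene half: fingertips at (530,305) and (690,215), tabs at (568,300) and (660,250)).

```bash
python3 -m inch '[[[0.1,-0.1,0.5,0],[0.1,-0.1,1,0],[0.1,-0.1,1.4,0],[0.1,-0.1,1.4,0],[0.1,-0.1,1.4,0]]]'
python3 -m inch '[[[0,0,0,0],[0,0,0,0],[0,0,0,0],[0,0,0,0],[0,0,0,0],[0,0,0,0]]]' 2.5
python3 -c "
from h import *
to(514.5,-317,25,10)"
```

```text
clock: 13.45
eef_pos: [514.7, -317.6, 25.4]
tool_rot: [-3.141, 0.001, 0.17]
force: [0.0, -0.3, 0.3]
width: 66.1
gripper_force: 0.0
clock: 13.95
eef_pos: [515.3, -318.1, 27.6]
tool_rot: [3.141, -0.001, 0.169]
force: [-1.7, 1.9, 12.5]
width: 28.8
gripper_force: 60.4
t=13.95 pos [ 515.3 -318.1   27.6] yaw 9.7 F [-1.7  1.9 12.5] w 28.8 | shift cm [-0.07 -0.12  0.26] turn -0.3
```

```bash
python3 -m inch '[[[0,0,-0.3,0],[0,0,-0.8,0],[0,0,-1.5,0],[0,0,-3,0],[0,0,-5,0],[0,0,-8,0],[0,0,-11,0],[0,0,-12.5,0]]]'
python3 -m inch '[[[0,0,-0.5,0],[0,0,-0.5,0],[0,0,-0.5,0]]]'
python3 -c "
from h import *
to(573.5,246,160,9.7)
s=get_image('scene');cv2.imwrite('pics/s4.png',s)
cv2.imwrite('pics/g.png',cv2.resize(s[150:350,40:200],(480,600)))"
```

```text
clock: 14.62
eef_pos: [516.3, -318.8, 154.5]
tool_rot: [3.138, -0.004, 0.169]
force: [0.6, -0.5, -0.5]
width: 28.3
gripper_force: 60.0
clock: 14.87
eef_pos: [514.4, -317.3, 155.1]
tool_rot: [-3.141, 0.001, 0.17]
force: [-0.5, 0.5, -0.7]
width: 28.3
gripper_force: 60.0
t=14.87 pos [ 514.4 -317.3  155.1] yaw 9.7 F [-0.5  0.5 -0.7] w 28.3 | shift cm [ 15.33 -54.53  -0.46] turn 0.0
```

View pics/g.png

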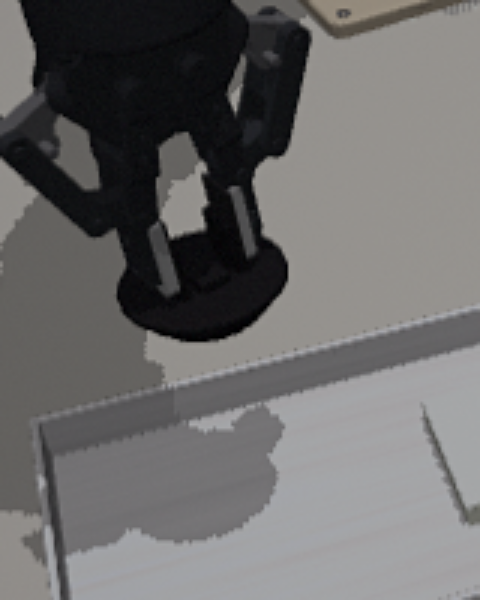

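The cap hangs level in the grip, tabs pinched; flange extremes are at (118,290) and (288,265) in the crop.

```bash
python3 -c "
from h import *
print(onz('scene',[[79.3,246.7],[136,238.3],[107.7,242.5]],148.5), sensors.read_state()['eef_pos'])"
python3 -m inch '[[[0.5,-1.5,-0.3,0],[1.3,-4.5,-0.5,0],[2.2,-8,-0.5,0],[3.1,-11.5,-0.5,0],[4,-15,-0.5,0],[4.9,-18.5,-0.5,0],[5.8,-22,-0.5,0],[6.7,-25.5,-0.5,0]]]'
python3 -m inch '[[[0.9,-3.2,0,0],[1.8,-6.4,0,0],[2.7,-9.6,0,0],[3.6,-12.8,0,0],[4.5,-16,0,0],[5.4,-19.2,0,0],[6.3,-22.4,0,0],[7.1,-25,0,0]]]'
python3 -m inch '[[[0.4,-1.3,0,0],[0.7,-2.5,0,0],[0.9,-3.2,0,0],[0.9,-3.2,0,0],[0.9,-3.2,0,0]]]'
python3 -c "
from h import *
to(573.5,246,160,9.7)"
```

```text
[[ 500.95438014 -349.3210645 ]
 [ 526.16116838 -282.8352826 ]
 [ 513.44664472 -316.41306652]] [ 514.07835717 -317.14237758  154.45189602]
clock: 15.58
eef_pos: [536.7, -53.3, 159.1]
tool_rot: [-3.141, 0.003, 0.169]
force: [0.1, 0.4, -0.1]
width: 28.5
gripper_force: 60.0
clock: 16.25
eef_pos: [564.4, 206.2, 158.8]
tool_rot: [-3.141, 0.003, 0.172]
force: [0.3, -0.1, -1.7]
width: 28.4
gripper_force: 60.0
clock: 16.67
eef_pos: [569.2, 234.5, 160.4]
tool_rot: [3.14, 0.001, 0.168]
force: [-0.1, -0.5, 0.3]
width: 28.4
gripper_force: 60.0
t=16.67 pos [569.2 234.5 160.4] yaw 9.6 F [-0.1 -0.5  0.3] w 28.4 | shift cm [ 0.61 -1.06  0.04] turn -0.1
```

```bash
python3 -m inch '[[[0.3,-0.5,0.5,0],[0.6,-1.05,1.5,0],[0.6,-1.05,2.5,0],[0.6,-1.05,3.5,0],[0.6,-1.05,4,0],[0.6,-1.05,4,0],[0.6,-1.05,4,0]]]'
python3 -m inch '[[[0,0,0,0],[0,0,0,0]]]'
python3 - <<'E'
from h import *
to(573.5,246,112,9.7)
cz=sensors.read_state()["eef_pos"][2]-5.6
s=get_image("scene");cv2.imwrite("pics/s5.png",s)
x0,y0,x1,y1=390,110,480,205
g=cv2.cvtColor(s,cv2.COLOR_BGR2GRAY);m=np.zeros_like(g);m[y0:y1,x0:x1]=g[y0:y1,x0:x1]<45
P0=proj("scene",[[573.5,246,cz-1]])[0];print("expected px",P0)
for v in range(int(P0[1])-6,int(P0[1])+14,2):
    u=np.flatnonzero(m[v]);print(v,u.min() if len(u) else None,u.max() if len(u) else None)
E
```

```text
clock: 17.25
eef_pos: [573.1, 247.2, 120.1]
tool_rot: [3.141, 0.001, 0.169]
force: [0.7, -0.3, 0.1]
width: 28.6
gripper_force: 60.0
clock: 17.42
eef_pos: [573.8, 247.7, 121.3]
tool_rot: [-3.141, -0.001, 0.169]
force: [0.0, 0.4, -0.5]
width: 28.4
gripper_force: 60.0
t=17.42 pos [573.8 247.7 121.3] yaw 9.7 F [ 0.   0.4 -0.5] w 28.4 | shift cm [-0.06  0.16  0.93] turn 0.0
expected px [434.67125077 161.06861646]
155 418 426
157 418 428
159 420 431
161 423 426
163 425 430
165 426 435
167 428 434
169 None None
171 426 439
173 429 442
```

```bash
python3 -m inch '[[[0,0.15,0.3,0],[0,0.15,0.6,0],[0,0.15,0.9,0],[0,0.15,1.2,0],[0,0.15,1.2,0]]]'
python3 -m inch '[[[0,0,0.2,0],[0,0,0.4,0],[0,0,0.4,0]]]'
python3 -m inch '[[[0,0,0.2,0],[0,0,0.3,0],[0,0,0.3,0]]]'
```

```text
clock: 17.88
eef_pos: [573.1, 246.0, 107.9]
tool_rot: [3.141, 0.001, 0.17]
force: [-0.4, 0.3, -1.2]
width: 28.2
gripper_force: 60.0
clock: 18.13
eef_pos: [573.4, 246.1, 104.3]
tool_rot: [3.141, 0.001, 0.17]
force: [0.4, 0.2, -1.3]
width: 28.4
gripper_force: 60.0
clock: 18.38
eef_pos: [573.5, 246.2, 101.5]
tool_rot: [3.142, 0.0, 0.17]
force: [-0.6, -0.2, -1.1]
width: 28.3
gripper_force: 60.0
```

```bash
python3 -m inch '[[[0,0,0.1,0],[0,0,0.2,0],[0,0,0.3,0],[0,0,0.3,0]]]'
python3 -m inch '[[[0,0,0.1,0],[0,0,0.2,0],[0,0,0.3,0],[0,0,0.3,0]]]'
python3 -m inch '[[[0,0,0.1,0],[0,0,0.1,0],[0,0,0.1,0]]]'
```

```text
clock: 18.72
eef_pos: [573.5, 246.2, 98.5]
tool_rot: [3.142, 0.0, 0.17]
force: [0.5, -0.5, -0.4]
width: 28.2
gripper_force: 60.0
clock: 19.05
eef_pos: [573.5, 246.2, 95.5]
tool_rot: [3.142, 0.0, 0.17]
force: [-0.3, -0.3, -0.4]
width: 28.1
gripper_force: 60.0
clock: 19.3
eef_pos: [573.7, 246.2, 94.8]
tool_rot: [-3.142, -0.0, 0.17]
force: [0.5, -0.7, -0.2]
width: 28.5
gripper_force: 60.0
```

```bash
python3 -m inch '[[[0,0,0.1,0],[0,0,0.2,0],[0,0,0.2,0],[0,0,0.2,0]]]'
python3 -m inch '[[[0,0,0.1,0],[0,0,0.2,0],[0,0,0.2,0],[0,0,0.2,0]]]'
```

```text
clock: 19.63
eef_pos: [573.8, 246.3, 94.6]
tool_rot: [-3.141, -0.001, 0.169]
force: [-4.2, -1.4, 12.2]
width: 29.0
gripper_force: 62.8
clock: 19.97
eef_pos: [573.9, 246.2, 94.5]
tool_rot: [-3.141, -0.001, 0.169]
force: [-6.3, -2.3, 25.0]
width: 28.3
gripper_force: 65.6
```

```bash
python3 -m inch '[[[0,0,-0.15,0],[0,0,-0.15,0]]]'
python3 -m inch '[[[0,0,0,0],[0,0,0,0],[0,0,0,0],[0,0,0,0]]]' 6.6
python3 -m inch '[[[0,0,-0.3,0],[0,0,-1,0],[0,0,-2.5,0],[0,0,-5,0],[0,0,-8,0],[0,0,-8,0]]]'
```

```text
clock: 20.13
eef_pos: [573.8, 246.3, 94.6]
tool_rot: [-3.141, -0.001, 0.169]
force: [-3.1, -1.7, 15.0]
width: 28.3
gripper_force: 63.3
clock: 20.47
eef_pos: [573.5, 246.2, 91.9]
tool_rot: [3.141, 0.0, 0.17]
force: [1.2, 0.2, -0.2]
width: 66.1
gripper_force: 0.0
clock: 20.97
eef_pos: [577.3, 247.4, 178.4]
tool_rot: [-3.139, -0.01, 0.169]
force: [1.5, -0.8, 1.2]
width: 66.3
gripper_force: 0.0
```

```bash
python3 -m inch '[[[0,2,-2,0],[0,5,-3,0],[0,8,-4,0],[0,11,-4,0],[0,14,-4,0],[0,17,-4,0],[0,20,-4,0],[0,22,-4,0]]]'
python3 -m inch '[[[0,0,0,0],[0,0,0,0],[0,0,0,0]]]'
python3 - <<'E'
from h import *
s=get_image("scene");t=get_image("top");cv2.imwrite("pics/s6.png",s);cv2.imwrite("pics/t6.png",t)
for n,im,c0 in(("scene",s,proj("scene",[[573.5,246,89]])[0]),("top",t,proj("top",[[573.5,246,89]])[0])):
    g=cv2.cvtColor(im,cv2.COLOR_BGR2GRAY);m=np.zeros_like(g);u,v=c0.astype(int)
    m[v-26:v+26,u-30:u+30]=g[v-26:v+26,u-30:u+30]<55
    c=big(m).reshape(-1,2);e=cv2.fitEllipse(c);P=onz(n,c,89).astype(np.float32)
    print(n,c0,c.min(0),c.max(0),"ellipse",e,"circle",cv2.minEnclosingCircle(P))
    q=m[v-26:v+26:1,u-30:u+30];
    if n=="scene":
        g2=g[v-30:v+20,u-28:u+28]
        for r in range(0,50,2):print("".join("#" if x<30 else "+" if x<55 else "-" if x<110 else "." for x in g2[r]))
E
```

```text
clock: 21.63
eef_pos: [611.1, 25.2, 212.8]
tool_rot: [3.14, -0.001, 0.166]
force: [0.5, 0.2, -1.4]
width: 66.0
gripper_force: 0.0
clock: 21.88
eef_pos: [610.6, 30.5, 212.3]
tool_rot: [-3.14, -0.0, 0.17]
force: [0.2, -0.3, 0.3]
width: 66.1
gripper_force: 0.0
scene [432.43777514 173.49706699] [414 160] [451 185] ellipse ((432.3399658203125, 173.66717529296875), (23.483360290527344, 32.041690826416016), 106.0103988647461) circle ((569.0409545898438, 248.281005859375), 44.55963897705078)
........................................................
........................................................
........................................................
........................................................
......................--------------....................
...........---------------------------..................
..--------------------------------------................
-------------------------------------------.............
--------------------------------------------............
---------------------++++------------------.............
.---+-------+++-----+--------.-+++-------
[... 299 characters left out ...]
.
.--..-...-+--+++++++++---+++++++++++++++++-------.......
.-..--....-++--++++++++++++++++++++++++++++++---........
..---+--....-++++++++++++++++++++++++++++++++++-........
.----++---.....+++++++++++++++++++++++++++++++-.........
.----++++---......--+++++++++++++++++++++++--......--...
-----+++++++----..........-++++++++++--..........---....
-----++++++++++------........................----+--....
.-----+++++++++++++++------------------------------...-.
--.----+++++++++++++++++++-++-+++---------------+--.....Traceback (most recent call last):
  File "<stdin>", line 6, in <module>
  File "h.py", line 13, in big
    return max(c,key=cv2.contourArea)
ValueError: max() iterable argument is empty
```

Run:
```python
from h import *
t=cv2.imread("pics/t6.png");g=cv2.cvtColor(t,cv2.COLOR_BGR2GRAY).astype(int)
a=np.radians(9.7);X=np.array([np.cos(a),np.sin(a),0]);Y=np.array([-np.sin(a),np.cos(a),0]);C=np.array([573.5,246,0])
for n in("top","scene"):
    print(n,"free",[proj(n,[C+Y*k*20.5+[0,0,113]])[0].round(1).tolist() for k in(1,-1)],"pinched",[proj(n,[C+Y*k*14+[0,0,113]])[0].round(1).tolist() for k in(1,-1)], "flange c",proj(n,[C+[0,0,89]])[0].round(1))
u,v=proj("top",[C+[0,0,89]])[0].astype(int)
q=cv2.GaussianBlur(g.astype(np.float32),(3,3),0)[v-26:v+26:2,u-32:u+32:2].astype(int)
print(u-32,v-26)
for r in q:print("".join("%4d"%x for x in r))
s=cv2.imread("pics/s6.png");g=cv2.cvtColor(s,cv2.COLOR_BGR2GRAY)
print("scene 408.. 150..");
for r in g[150:176,412:456]:print("".join("%4d"%x for x in r))
```

```text
top free [[112.7, 257.4], [141.2, 252.1]] pinched [[117.3, 256.6], [136.7, 252.9]] flange c [133.4 257. ]
scene free [[440.9, 157.9], [428.0, 166.0]] pinched [[438.9, 159.1], [430.1, 164.7]] flange c [432.4 173.5]
101 231
 120 119 118 118 118 117 118 118 117 117 116 116 116 116 116 115 115 114 114 113 113 113 114 113 112 112 112 110 110 110 110 109
 119 117 119 119 118 119 117 117 117 117 116 116 116 114 114 115 115 114 115 114 113 113 112 113 111 111 112 110 111 111 110 110
 119 119 119 118 118 119 117 117 117 117 117 117 117 115 114 115 115 113 114 114 112 113 113 113 111 112 110 110 109 111 109 108
 119 119 119 119 116 118 118 117 117 116 117 116 115 116 115 115 114 113 113 112 114 113 112 113 112 112 113 110 111 110 110 109
 119 118 118 118 118 117 116 117 116 116 116 115 115 115 115 115 115 114 114 114 114 113 112 112 112 110 110 111 111 110 110 108
 119 119 118 118 118 117 116 117 116 116 114 115 116 116 115 114 115 115 114 112 113 113 112 112 113 111 109 111 111 111 110 109
 117 119 117 118 118 117 117 117 116 116 115 116 115 116 115 114 114 113 113 113 113 111 112 111 112 111
[... 6395 characters left out ...]
8  54  56  56  56  55  55  55  55  60  53  52  55  58  61  54  49  50  49  46  50  51  53  51  50  52  51  52  51  53  53  56  58  60  62  63  64  75 104 127 121 111 112
 119  57  56  55  55  55  56  55  55  52  57  66  68  59  53  53  58  67  65  55  50  49  51  50  52  51  50  50  48  52  53  54  55  57  58  60  63  63  63  71 142 144 119 111
 119  58  52  56  56  57  55  55  54  53  52  56  58  65  65  56  52  54  55  51  49  49  48  49  51  50  49  47  49  51  52  53  55  56  57  58  59  63  64  61 127 155 143 119
 124  62  51  55  56  53  52  53  53  51  51  50  49  54  56  58  61  53  49  48  49  49  49  48  48  48  48  49  50  53  50  52  52  54  55  56  58  61  61  61 100 151 154 125
```

The arm hides the well from the top camera, so I'm moving it farther aside.

```bash
python3 -m inch '[[[0,2,0,0],[0,5,0,0],[0,8,0,0],[0,11,0,0],[0,14,0,0],[-1,17,0,0],[-2,20,0,0],[-2,22,0,0]]]'
python3 -m inch '[[[0,0,0,0],[0,0,0,0],[0,0,0,0]]]'
python3 - <<'E'
from h import *
from scipy.optimize import least_squares
t=get_image("top");s=get_image("scene");cv2.imwrite("pics/t7.png",t);cv2.imwrite("pics/s7.png",s)
g=cv2.cvtColor(t,cv2.COLOR_BGR2GRAY)
m=np.zeros_like(g);m[228:290,98:170]=g[228:290,98:170]<75
c=big(m).reshape(-1,2);P=onz("top",c,89)
r=least_squares(lambda q:np.hypot(*(P-q[:2]).T)-q[2],[573,246,36],loss="soft_l1",f_scale=1.);print("flange",r.x,c.min(0),c.max(0))
q=g[240:272:1,104:162]
for x in q:print("".join("%3d"%y for y in x))
b=big(brown(t,(340,200,480,350)));print("spatula",cv2.minAreaRect(b))
E
```

```text
clock: 22.65
eef_pos: [626.5, -193.9, 212.3]
tool_rot: [3.14, 0.002, 0.168]
force: [-0.6, -1.2, -0.4]
width: 66.0
gripper_force: 0.0
clock: 22.9
eef_pos: [628.6, -188.4, 212.0]
tool_rot: [-3.14, -0.0, 0.172]
force: [-0.1, -0.0, 0.7]
width: 65.7
gripper_force: 0.0
flange [571.91767383 245.23026287  34.25459256] [111 236] [157 281]
119115114116115118112116114118128144158154151127102 70 44 28 34 30 31 30 34 36 33 36 34 36 32 32 32 37 34 33 39 33 29 37 36 34 38 32 42 63 97138162171171165146107 69 79102110
114118115114117119116114112128145163163146115 82 49 40 31 39 31 26 32 32 31 33 34 33 40 35 38 39 30 25 26 32 34 37 37 34 36 35 32 36 38 35 54 93138166173171163135 85 56 77100
111116115115113116115114121138158165155118 74 44 41 32 34 36 34 29 28 34 27 35 30 35 35 27 42 32 32 39 24 37 37 34 35 34 36 38 37 28 32 40 38 63101143163172169152115 69 57 82
116113118114118117114119133155168157128 83 45 33 32 33 10 35 34 38 33 33 29 33 36 40 38 39 28 32 30 38 39 33 32 35 37 36 34 33 36 39 37 32 40 37 69107142164171165143111 62 55
116117112117114115118126147166158131 87 49 31 31 37 31 28 33 30 31 3
[... 4240 characters left out ...]
 31 31 37 37 36 29 39 33 41 31 35 35 36 37 54 93131153165144 99 57
116117115121142166168147 94 46 27 33 30 26 31 22 26 20 10 25 32 36 37 33 33 37 33 30 39 36 38 32 35 33 35 35 33 35 36 36 39 33 34 32 37 36 37 35 20 41 75123156163162135 79 36
115113113115130156168155105 63 36 34 37 35 32 34 26 26 33 18 28 29 43 31 33 38 36 38 34 36 35 34 40 30 32 26 33 30 36 38 38 32 27 38 38 38 38 34 35 56100144168167151109 61 30
117118116115120141165165138 95 47 28 36 32 29 42 25 27 36 31 32 37 27 32 36 36 34 41 34 30 38 33 31 33 36 32 29 35 35 37 38 35 33 29 37 43 38 38 56 93132162164157125 85 40 32
spatula ((375.92193603515625, 282.7154235839844), (5.03346061706543, 45.540828704833984), 8.615649223327637)
```

Both tabs are sprung out: they sit at columns 112 and 142, against 112.7 and 141.2 expected free and 117.3 and 136.7 pinched. The flange is concentric with the rim, so I'm handing in.

```bash
python3 -c "
from cell import order
print(order.finish_job())"
```

```text
the job is handed in; nothing more can be done
None
```

The job is handed in at about 23 s of robot time: by force, position and image checks the cap is fully home in the well with both tabs sprung out, and the spatula and dish were set down in the tray's empty half, though I took no final picture check of the dish.

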